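# Slide a flanged copper gutter outlet home in its hold-down jig

### The job

Take the copper gutter outlet by its tube, stand it flange down on the steel jig's bed and slide it into the slotted plate so that its flange sits under the plate. Push it fully home against the steel bar that serves as its stop, so that the red button in the bar's nose is pushed in, and lean on it there steadily for a moment with about 10 N, never pushing harder than 20 N, then let go and leave it upright there, still holding the button in. Leave everything else where it stands.

Things in the scene. Friction and masses are not known exactly. Their poses are not given: they have to be found in the camera images.
- outlet_mid (a point): centre of the loose copper gutter outlet: upright round tube, 40 mm diameter, 78 mm tall, rising from a round flat flange at its foot, 72 mm diameter, 5 mm thick; 0.25 to 0.5 kg. The point is on the tube's axis, 39 mm above its underside; z points up the tube. It may be gripped firmly (40 N)
- jig: fixed hold-down jig. Axes: x along the slot, from its mouth inward, y across, z up; origin on the table, mid-slot. Dark steel bed 120 mm wide, x -125 to +85 mm, top 12 mm above the table: the bare part before the plate takes the flange. Bright plate over it, 116 mm wide, x -22 to +85 mm, its underside 20 mm and top 25 mm above the table (8 mm gap for the flange)
- slot_mouth (a point): middle of the slot's mouth, at jig x -22 mm, on the bed's top; axes as the jig's. The slot in the plate is 42 mm wide, runs straight inward for 95 mm (straight sides), and its mouth's corners are rounded to 8 mm radius. Side rails 80 mm apart under the plate begin 8 mm before the mouth
- stop: fixed brass guide block on the plate at jig x +75 mm; origin mid-slot on the plate's top, axes as the jig's. A square steel bar (26 mm wide, from 33 to 57 mm above the table) is clamped in it and points at the mouth. The bar is the stop: rigid, its flat nose face stands at jig x 28 to 58 mm. Where exactly differs each time and is not measured: feel for it
- button (a joint): small red spring button in the bar's nose, 18 mm wide, 16 mm tall: 0 when standing out 6 mm from the nose, 0.006 (m) when pushed flush with it. Its spring is very weak (under 1 N, too weak to push the standing outlet back); the tube meets it first, then the bar's nose. Fully home means the tube on the nose, the button pushed in
- cup_a: copper rain-chain cup, bell-shaped, 72 mm across the mouth, 62 mm tall, standing upright; origin at the centre of its underside. It may swap places with the outlet
- cup_b: a second rain-chain cup like it, at the back; origin under its centre
- jar: black closed jar, 72 mm diameter, 95 mm tall; origin under its centre
- lantern: green metal lantern with amber panes and a pointed roof, base 100 mm square, roof about 144 mm across, 172 mm tall; origin under its centre
- mallet: hammer lying flat at the back; origin under its middle
- collar: brass ring, 60 mm outside, 44 mm inside, 18 mm tall, lying flat; origin under its centre

How it is judged:
By the outcome, as a careful person would: the job done as asked, in the order asked, and still so for the second after the job is handed in, with the robot touching nothing.
It also fails if it takes over 58 s, if anything falls off the work surface, if the arm or the gripper's body presses on something with over 40 N, if the wrist force passes 120 N, or if a joint passes its speed limit or range.

### The arm

A 6-joint arm with a two-finger parallel gripper is mounted at the origin on the work surface. World frame = base frame: x ahead of the robot, y to its left, z up, the work surface at z = 0. Lengths are in m, angles in rad, forces in N, time in s.
With the tool pointing down it reaches from about 0.3 to 0.75 m from the base axis. Payload 8.5 kg.
Tool frame: the origin (TCP) lies on the centre line of the jaws, within the pads' length; the fingertips stand 17 mm ahead of it and the grasp point (between the pads) lies 2 mm behind it; z points along the fingers, y is the line along which they close (so a half turn about z gives the same grasp; the last joint's range is limited). The gripper opens to 88 mm and grips with 3 to 60 N. Pads are 18 mm wide; open, the fingers measure 123 mm over their backs; the gripper's body (75 mm by 187 mm) begins 45 mm behind the grasp point.
Start: joints at [1.075, 0.381, 1.297, -0, 1.464, -0.215], TCP at [0.152, 0.528, 0.256] pointing down, gripper open.
Joint ranges: [-3.11, 3.11], [-0.89, 2.33], [0.22, 2.48], [-1.42, 4.56], [0.17, 2.85], [-2.88, 2.88]. Speed limits (rad/s): [2.39, 2.39, 3.14, 3.14, 3.14, 3.14].

### API

Orientations are given as a 3x3 rotation matrix whose columns are the frame's x, y, z axes.
In Python, from workcell import bot gives the robot as it stands.
- The arm moves only by the tool send_rows, never from a script. Its arguments are lists of equal length, an entry for each row: "offset": the shift along the tool's x, y, z each as a share of 0.5 m, from -1 to 1, a list of three; "rotation": the turn, a rotation vector about the tool's x, y, z each as a share of 120 degrees, from -1 to 1, a list of three. A call has 1 to 5 rows; each row shifts and turns the commanded pose from where the row before left it, along the tool's axes as they then stand; what a row does not reach is not made up. A row lasts 1/12 s, in which the tool goes at most 41.7 mm and 7.16 degrees, less where a joint would pass 70% of its speed; a pose out of reach is approached as far as the arm can. A call with a number of a shift or a turn outside -1 to 1 is refused whole. A call with a gripper value outside its range is refused whole. "fingers" is the opening, from -1 (shut) to 1 (fully open), set as the call begins (left out, the last holds). The fingers move at their own pace and stop on an object; the grip force is fixed at half the most. Time passes only in rows, so rows that do not move let the fingers close. It gives the time, the measured TCP pose, the force, the opening and the grip force at its end, in the units of the state.
- bot.read_state(): the state, without advancing time (a new reading comes with each control period).
- bot.capture(name): name is "side" or "top" or "wrist"; returns a dict with "image" (480x640x3 uint8, red, green, blue), "z_map" (480x640 float32, m along the optical axis (not along the pixel's ray), 0 where there is no reading), "camera_matrix" (3x3 intrinsics, pixels), "rvec" (rotation vector, rad) and "tvec" (3), from world to camera coordinates, as OpenCV has them. Camera axes: x right, y down, z forward; pixel columns grow to the right and rows downward; lengths in m; the calibration is good to about 2 mm. A picture is of the moment at which its call begins.
- bot.close_job(): hands the job in; it is judged then, once.
The state is a dict: "t": time; "qpos": joint angles; "qd": joint speeds; "joint_efforts": joint torques, N m; "tool_pos": TCP position; "ee_rot": TCP orientation; "wrist_force": force on the tool from outside, world axes, zero at the start; "moment": the same for the moment, N m; "gripper_width": finger opening in m; "gripper_force": force on a finger pad.
Only numpy, scipy, OpenCV 4.12 (cv2) and the standard library are available. Lean on these libraries where they do the work, as an engineer would, in place of code of your own. Each camera call takes 0.05 s, during which the arm holds its last target. There are 200 camera calls.

## Working session

There is one attempt and no reset: what is moved stays moved. The work goes in short steps, Python scripts to look and compute and a tool call to move; the robot and the scene stay as the last step left them, time stands still between calls to the robot, and variables do not carry over. Pictures are saved under pics/ and viewed, at most 10 in all, crops included, and the job is handed in when it is done.

Besides the shell and the picture viewer there is one more tool, called after ">>>" as name(argument=value, ...), one argument or row to a line, values as JSON. send_rows: Moves the arm, as the interface text tells. Its arguments: {"type":"object","properties":{"offset":{"type":"array","items":{"type":"array","items":{"type":"number","minimum":-1,"maximum":1}}},"rotation":{"type":"array","items":{"type":"array","items":{"type":"number","minimum":-1,"maximum":1}}},"fingers":{"type":"number"}},"required":["offset","rotation"]}

```bash
mkdir -p pics; cat > h.py <<'E'
import numpy as np, cv2
from workcell import bot
def cap(n, f=None):
    c=bot.capture(n)
    if f: cv2.imwrite('pics/'+f, c['image'][:,:,::-1])
    return c
def pts(c):
    K=np.array(c['camera_matrix']);R=cv2.Rodrigues(np.array(c['rvec'],float))[0];t=np.array(c['tvec'],float).ravel()
    z=c['z_map'];v,u=np.mgrid[:480,:640]
    P=np.stack([(u-K[0,2])/K[0,0]*z,(v-K[1,2])/K[1,1]*z,z],-1)
    W=(P-t)@R
    W[z==0]=np.nan
    return W
E
python3 - <<'E'
from h import *
c=cap('top','top1.png'); np.savez('top1.npz',W=pts(c),im=c['image'])
d=cap('side','side1.png'); np.savez('side1.npz',W=pts(d),im=d['image'])
s=bot.read_state(); print(s)
E
```

```text
{'t': 0.1, 'qpos': array([ 1.07474345e+00,  3.81120404e-01,  1.29815565e+00, -2.00101035e-05,
        1.46361182e+00, -2.15296480e-01]), 'qd': array([ 2.38185910e-04, -2.34657781e-03, -4.85084537e-04,  3.83749311e-04,
        1.15651085e-03,  3.54114896e-05]), 'joint_efforts': array([ 4.55352827e-03, -4.38648283e+01, -2.24911094e+01,  7.15209148e-02,
        3.42991808e-02, -8.54776499e-05]), 'tool_pos': array([0.15228674, 0.52825406, 0.25521381]), 'ee_rot': array([[-9.60846649e-01,  2.77080059e-01, -5.98972120e-04],
       [ 2.77080587e-01,  9.60845997e-01, -1.14857247e-03],
       [ 2.57273435e-04, -1.26956556e-03, -9.99999161e-01]]), 'wrist_force': array([-0.29208668, -0.01818653,  0.29065514]), 'moment': array([-0.0074281 ,  0.03291725, -0.02769071]), 'gripper_force': 0.0, 'gripper_width': 0.08833458239495846}
```

View pics/top1.png

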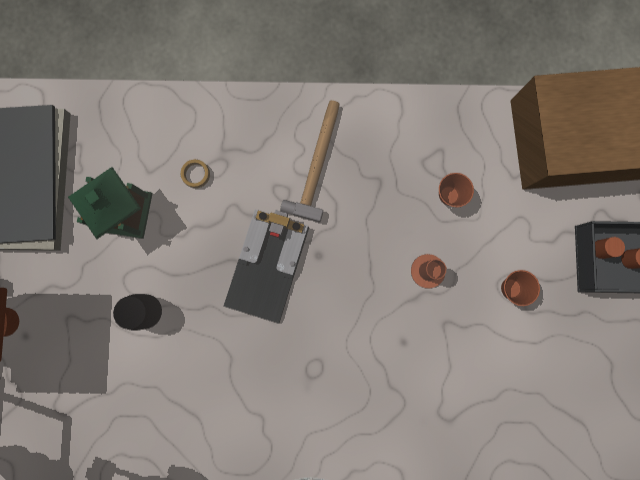

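View pics/side1.png

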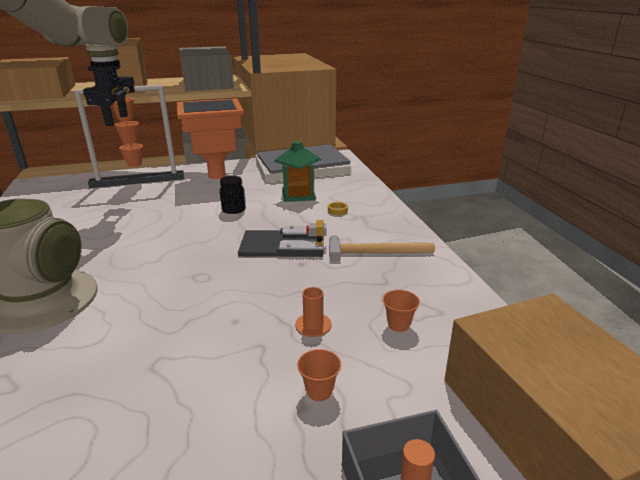

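The top view shows the outlet standing at about (430,270) and the jig at about (268,265), with its mouth facing down-left and its brass stop at (280,218). The cups are at (456,190) and (521,288).

```bash
python3 - <<'E'
from h import *
d=np.load('top1.npz');W=d['W'];im=d['im'].astype(int)
for u,v in [(430,270),(436,266),(420,271),(268,300),(255,243),(292,250),(320,400),(225,305),(278,321),(265,215),(302,228)]:print(u,v,W[v,u].round(4))
# outlet cluster
def reg(u0,u1,v0,v1): return W[v0:v1,u0:u1].reshape(-1,3)
P=reg(400,450,250,292)
for lo,hi in [(0.003,0.008),(0.072,0.09)]:
    Q=P[(P[:,2]>lo)&(P[:,2]<hi)]; print('outlet',len(Q),Q.mean(0) if len(Q) else '',Q.min(0),Q.max(0))
    (c,r)=cv2.minEnclosingCircle(Q[:,:2].astype(np.float32));print(c,r)
P=reg(215,325,195,330)
for lo,hi in [(0.008,0.016),(0.021,0.029),(0.05,0.065)]:
    Q=P[(P[:,2]>lo)&(P[:,2]<hi)]; print(lo,len(Q),Q[:,2].mean(),cv2.minAreaRect(Q[:,:2].astype(np.float32)*1000))
Q=P[P[:,2]>0.008]
r=cv2.minAreaRect(Q[:,:2].astype(np.float32)*1000);print(r,cv2.boxPoints(r))
d=np.load('side1.npz');W=d['W'];P=W[280:340,290:340].reshape(-1,3)
Q=P[(P[:,2]>0.015)&(P[:,2]<0.07)&(P[:,0]>0)];print('side',np.nanmin(Q,0),np.nanmax(Q,0),np.nanmedian(Q,0))
E
```

```text
430 270 [ 0.5379 -0.2337  0.0401]
436 266 [ 0.5462 -0.246   0.0399]
420 271 [ 0.5364 -0.2167  0.0237]
268 300 [0.4724 0.0947 0.0111]
255 243 [0.589  0.1237 0.0221]
292 250 [0.5754 0.0467 0.0243]
320 400 [ 0.2717 -0.0157 -0.0011]
225 305 [0.4607 0.1831 0.0101]
278 321 [0.4299 0.073  0.0115]
265 215 [0.6445 0.1025 0.0435]
302 228 [0.6202 0.0267 0.0337]
outlet 419 [ 0.53548319 -0.22730688  0.00503215] [ 0.49536909 -0.28069986  0.00300647] [ 0.58139312 -0.17873234  0.00796899]
(0.5367400646209717, -0.23196819424629211) 0.06146060675382614
outlet 80 [ 0.53702224 -0.23602639  0.07677065] [ 0.51835916 -0.2556557   0.07217729] [ 0.55744008 -0.21738582  0.08147085]
(0.5378021001815796, -0.23650991916656494) 0.019969021901488304
0.008 3455 0.011852424225564246 ((569.7952270507812, 84.69271850585938), (127.00198364257812, 280.5217590332031), 68.80294799804688)
0.021 2034 0.024797659779045488 ((615.4559326171875, 68.23306274414062), (137.29425048828125, 175.5301971435547), 73.61788177490234)
0.05 368 0.058810815796821285 ((625.918212890625, 75.82323455810547), (40.29026412963867, 51.022178649902344), 73.99138641357422)
((571.3995361328125, 82.31318664550781), (136.95164489746094, 277.7133483886719), 72.76539611816406) [[418.48923   58.0531  ]
 [683.73315  -24.229187]
 [724.3098   106.57327 ]
 [459.06592  188.85556 ]]
side [ 0.52034858 -0.26002944  0.01515414] [ 0.55976444 -0.21684717  0.06997824] [ 0.53788847 -0.25303812  0.04768931]
```

>>> send_rows(
  offset=[
    [-0.05,-0.034,0],
    [-0.05,-0.034,0],
    [-0.05,-0.034,0],
    [-0.05,-0.034,0],
    [-0.05,-0.034,0],
  ],
  rotation=[
    [0,0,0],
    [0,0,0],
    [0,0,0],
    [0,0,0],
    [0,0,0],
  ],
)

```text
t: 0.52
tool_pos: [0.2495, 0.4109, 0.2555]
ee_rot: [[-0.961, 0.277, -0.0], [0.277, 0.961, -0.0], [0.0, -0.001, -1.0]]
wrist_force: [0.5, 0.1, -0.7]
gripper_width: 0.0879
gripper_force: 0.0
```

>>> send_rows(
  offset=[
    [-0.05,-0.034,0],
    [-0.05,-0.034,0],
    [-0.05,-0.034,0],
    [-0.05,-0.034,0],
    [-0.05,-0.034,0],
  ],
  rotation=[
    [0,0,0],
    [0,0,0],
    [0,0,0],
    [0,0,0],
    [0,0,0],
  ],
)

```text
t: 0.93
tool_pos: [0.3461, 0.2945, 0.2556]
ee_rot: [[-0.961, 0.277, -0.0], [0.277, 0.961, -0.0], [0.0, -0.0, -1.0]]
wrist_force: [-0.2, 0.3, -0.8]
gripper_width: 0.0883
gripper_force: 0.0
```

>>> send_rows(
  offset=[
    [-0.05,-0.034,0],
    [-0.05,-0.034,0],
    [-0.05,-0.034,0],
    [-0.05,-0.034,0],
    [-0.05,-0.034,0],
  ],
  rotation=[
    [0,0,0],
    [0,0,0],
    [0,0,0],
    [0,0,0],
    [0,0,0],
  ],
)

```text
t: 1.35
tool_pos: [0.4427, 0.1781, 0.2556]
ee_rot: [[-0.961, 0.277, -0.001], [0.277, 0.961, -0.0], [0.0, -0.0, -1.0]]
wrist_force: [0.9, 0.3, 0.5]
gripper_width: 0.088
gripper_force: 0.0
```

>>> send_rows(
  offset=[
    [-0.05,-0.034,0],
    [-0.05,-0.034,0],
    [0,0,0],
    [0,0,0],
  ],
  rotation=[
    [0,0,0],
    [0,0,0],
    [0,0,0],
    [0,0,0],
  ],
)

```text
t: 1.68
tool_pos: [0.481, 0.1322, 0.2552]
ee_rot: [[-0.96, 0.279, -0.001], [0.279, 0.96, 0.0], [0.001, -0.0, -1.0]]
wrist_force: [-0.5, -0.6, -0.4]
gripper_width: 0.0882
gripper_force: 0.0
```

```bash
python3 - <<'E'
from h import *
c=cap('wrist','w1.png'); np.savez('w1.npz',W=pts(c),im=c['image'],**{k:c[k] for k in('camera_matrix','rvec','tvec')})
s=bot.read_state(); print(s['tool_pos'],s['wrist_force'])
E
```

```text
[0.48032974 0.13305287 0.25537101] [0.45313881 0.29122489 0.16131554]
```

View pics/w1.png

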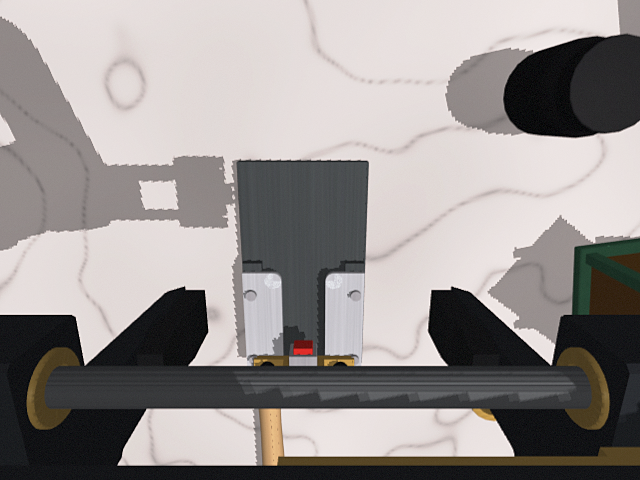

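The wrist view shows the jig squarely: bed front edge at row 160 (columns 237–368), plate front edge at about row 272, slot edges at about columns 283 and 325, button at (303,347).

```bash
cat >> h.py <<'E'
def onplane(c,uv,z):
    K=np.array(c['camera_matrix']);R=cv2.Rodrigues(np.array(c['rvec'],float))[0];t=np.array(c['tvec'],float).ravel()
    uv=np.atleast_2d(uv).astype(float); r=np.c_[uv,np.ones(len(uv))]@np.linalg.inv(K).T@R; o=-R.T@t
    return o+r*((z-o[2])/r[:,2])[:,None]
E
python3 - <<'E'
from h import *
c=np.load('w1.npz'); g=cv2.cvtColor(c['im'],cv2.COLOR_RGB2GRAY).astype(float)
gx=np.gradient(cv2.GaussianBlur(g,(3,3),0),axis=1);gy=np.gradient(cv2.GaussianBlur(g,(3,3),0),axis=0)
def vert(rows,u0,u1,z,s):
    q=[]
    for r in rows:
        w=np.clip(s*gx[r,u0:u1],0,None); k=w.argmax(); w[:max(k-2,0)]=0;w[k+3:]=0; q.append(((w*np.arange(u0,u1)).sum()/w.sum(),r))
    q=np.array(q); P=onplane(c,q,z)[:,:2].astype(np.float32); l=cv2.fitLine(P,cv2.DIST_HUBER,0,.01,.01).ravel(); print('col',np.median(q[:,0]).round(1),'yaw',np.degrees(np.arctan2(l[1],l[0])).round(2)%180,'std',np.std((P-l[2:])@[-l[1],l[0]]).round(5),l[2:]); return l
a=vert(range(170,245),230,246,.012,-1); b=vert(range(170,245),360,376,.012,1)
e=vert(range(292,325),274,292,.025,-1); f=vert(range(292,325),317,333,.025,1)
q=[]
for u in range(245,362):
    w=np.clip(-gy[152:170,u],0,None); q.append((u,(w*np.arange(152,170)).sum()/w.sum()))
P=onplane(c,q,.012)[:,:2].astype(np.float32); l=cv2.fitLine(P,cv2.DIST_HUBER,0,.01,.01).ravel();print('front',np.degrees(np.arctan2(l[1],l[0]))+90,l[2:],np.median(np.array(q)[:,1]))
yaw=np.radians(-15.9)
for yd in(-15.5,-16,-16.5):
    y=np.radians(yd);x=np.array([np.cos(y),np.sin(y)]);n=np.array([-x[1],x[0]])
    print(yd,'lateral bedL/R',a[2:]@n,b[2:]@n,'mid',(a[2:]+b[2:])@n/2,'slot',e[2:]@n,f[2:]@n,(e[2:]+f[2:])@n/2,'front x',l[2:]@x)
for n,m in (('bed',c['W'][200,300]),('plate',c['W'][310,260]),('plate2',c['W'][310,350]),('btn',c['W'][347,303])):print(n,m)
E
```

```text
col 235.5 yaw 162.79001 std 0.0015 [0.46984196 0.05527297]
col 366.8 yaw 163.69 std 4e-05 [0.49641848 0.17532532]
col 281.8 yaw 163.74 std 2e-05 [0.56801534 0.07057912]
col 324.7 yaw 163.75 std 2e-05 [0.5825738  0.10958295]
front 163.45203 [0.43957254 0.12404753] 159.57956703380174
-15.5 lateral bedL/R 0.17882251550417405 0.3016108841811235 mid 0.24021669984264876 slot 0.2198076846995733 0.2612835394479622 0.24054561207376773 front x 0.3904352295401814
-16 lateral bedL/R 0.18263778034066294 0.30536498977940996 mid 0.24400138506003644 slot 0.2244112492049241 0.2659169893339307 0.2451641192694274 front x 0.3883521162323239
-16.5 lateral bedL/R 0.18643913660306802 0.30909584065145607 mid 0.24776748862726203 slot 0.22899772392480455 0.2705301886116219 0.24976395626821324 front x 0.38623942840724895
bed [0.47596949 0.11650158 0.011638  ]
plate [0.56665257 0.04872751 0.02415897]
plate2 [0.59134204 0.13269441 0.02373062]
btn [0.60226608 0.08258312 0.0503362 ]
```

>>> send_rows(
  offset=[
    [-0.021,-0.045,0],
    [-0.021,-0.045,0],
    [-0.021,-0.045,0],
    [-0.021,-0.045,0],
    [-0.021,-0.045,0],
  ],
  rotation=[
    [0,0,0],
    [0,0,0],
    [0,0,0],
    [0,0,0],
    [0,0,0],
  ],
)

```text
t: 2.15
tool_pos: [0.4993, 0.0108, 0.2559]
ee_rot: [[-0.961, 0.275, -0.0], [0.275, 0.961, 0.0], [0.0, 0.0, -1.0]]
wrist_force: [0.9, 0.9, 0.2]
gripper_width: 0.0882
gripper_force: 0.0
```

>>> send_rows(
  offset=[
    [-0.021,-0.045,0],
    [-0.021,-0.045,0],
    [-0.021,-0.045,0],
    [-0.021,-0.045,0],
    [-0.021,-0.045,0],
  ],
  rotation=[
    [0,0,0],
    [0,0,0],
    [0,0,0],
    [0,0,0],
    [0,0,0],
  ],
)

```text
t: 2.57
tool_pos: [0.5189, -0.1118, 0.2559]
ee_rot: [[-0.961, 0.275, -0.0], [0.275, 0.961, 0.0], [0.0, 0.0, -1.0]]
wrist_force: [0.5, 0.2, 1.0]
gripper_width: 0.088
gripper_force: 0.0
```

>>> send_rows(
  offset=[
    [-0.021,-0.045,0.05],
    [-0.021,-0.045,0.05],
    [-0.021,-0.045,0.05],
    [-0.021,-0.045,0.05],
    [-0.021,-0.045,0.05],
  ],
  rotation=[
    [0,0,0],
    [0,0,0],
    [0,0,0],
    [0,0,0],
    [0,0,0],
  ],
)

```text
t: 2.98
tool_pos: [0.5386, -0.2343, 0.1298]
ee_rot: [[-0.961, 0.275, 0.0], [0.275, 0.961, 0.0], [0.0, 0.0, -1.0]]
wrist_force: [0.2, 0.4, 0.2]
gripper_width: 0.0881
gripper_force: 0.0
```

>>> send_rows(
  offset=[
    [0,0,0],
    [0,0,0],
    [0,0,0],
    [0,0,0],
  ],
  rotation=[
    [0,0,0],
    [0,0,0],
    [0,0,0],
    [0,0,0],
  ],
)

```text
t: 3.32
tool_pos: [0.5389, -0.2335, 0.1322]
ee_rot: [[-0.961, 0.275, 0.002], [0.275, 0.961, -0.001], [-0.002, -0.0, -1.0]]
wrist_force: [0.4, 1.1, -0.0]
gripper_width: 0.0881
gripper_force: 0.0
```

```bash
python3 - <<'E'
from h import *
c=cap('wrist','w2.png'); W=pts(c).reshape(-1,3)
Q=W[(W[:,2]>.073)&(W[:,2]<.083)&(np.hypot(W[:,0]-.5377,W[:,1]+.2365)<.035)]
print(len(Q), cv2.minEnclosingCircle(Q[:,:2].astype(np.float32)) if len(Q) else '')
s=bot.read_state(); print(s['tool_pos'],s['ee_rot'],s['wrist_force'])
E
```

```text
1321 ((0.538957953453064, -0.23821662366390228), 0.020418411120772362)
[ 0.53892008 -0.23372138  0.13223067] [[-9.61277809e-01  2.75575262e-01  1.80248579e-03]
 [ 2.75573576e-01  9.61279318e-01 -1.13011132e-03]
 [-2.04412303e-03 -5.89633477e-04 -9.99997737e-01]] [-0.44250945 -0.05252562  0.10928999]
```

View pics/w2.png

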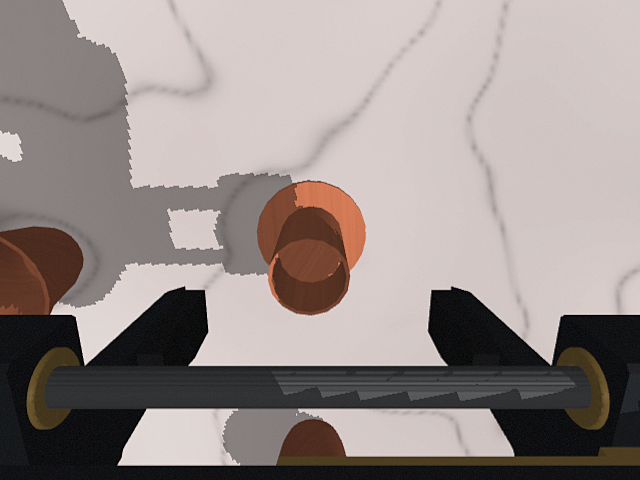

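The outlet's rim is centred between the open fingers at about (310,285), a few mm toward tool −y. The cups stay clear at (30,270) and (312,440).

>>> send_rows(
  offset=[
    [-0.001,-0.007,0.03],
    [0,0,0.04],
    [0,0,0.04],
    [0,0,0.04],
    [0,0,0.026],
  ],
  rotation=[
    [0,0,0],
    [0,0,0],
    [0,0,0],
    [0,0,0],
    [0,0,0],
  ],
)

```text
t: 3.78
tool_pos: [0.5379, -0.2374, 0.0422]
ee_rot: [[-0.961, 0.276, -0.0], [0.276, 0.961, 0.0], [0.0, 0.0, -1.0]]
wrist_force: [-0.6, 0.6, -0.6]
gripper_width: 0.0883
gripper_force: 0.0
```

>>> send_rows(
  offset=[
    [0,0,0],
    [0,0,0],
    [0,0,0],
    [0,0,0],
    [0,0,0],
  ],
  rotation=[
    [0,0,0],
    [0,0,0],
    [0,0,0],
    [0,0,0],
    [0,0,0],
  ],
  fingers=-1,
)

```text
t: 4.2
tool_pos: [0.5384, -0.2386, 0.0439]
ee_rot: [[-0.961, 0.277, 0.002], [0.277, 0.961, -0.001], [-0.002, -0.001, -1.0]]
wrist_force: [1.4, -0.1, -0.1]
gripper_width: 0.057
gripper_force: 0.0
```

>>> send_rows(
  offset=[
    [0,0,0],
    [0,0,0],
    [0,0,0],
    [0,0,0],
    [0,0,0],
  ],
  rotation=[
    [0,0,0],
    [0,0,0],
    [0,0,0],
    [0,0,0],
    [0,0,0],
  ],
)

```text
t: 4.62
tool_pos: [0.5381, -0.2384, 0.0431]
ee_rot: [[-0.961, 0.277, 0.0], [0.277, 0.961, -0.0], [-0.0, 0.0, -1.0]]
wrist_force: [-0.9, 1.1, 4.9]
gripper_width: 0.0395
gripper_force: 30.0
```

>>> send_rows(
  offset=[
    [0,0,-0.02],
    [0,0,-0.04],
    [0,0,-0.04],
    [0,0,-0.04],
    [0,0,-0.04],
  ],
  rotation=[
    [0,0,0],
    [0,0,0],
    [0,0,0],
    [0,0,0],
    [0,0,0],
  ],
)

```text
t: 5.03
tool_pos: [0.5376, -0.2382, 0.1336]
ee_rot: [[-0.961, 0.277, -0.001], [0.277, 0.961, 0.001], [0.001, 0.0, -1.0]]
wrist_force: [0.3, 0.4, -4.8]
gripper_width: 0.0395
gripper_force: 30.0
```

>>> send_rows(
  offset=[
    [0.01,0.0225,0],
    [0.02,0.045,0],
    [0.02,0.045,0],
    [0.02,0.045,0],
    [0.02,0.045,0],
  ],
  rotation=[
    [0,0,0],
    [0,0,0],
    [0,0,0],
    [0,0,0],
    [0,0,0],
  ],
)

```text
t: 5.45
tool_pos: [0.5216, -0.1266, 0.1315]
ee_rot: [[-0.961, 0.277, -0.002], [0.277, 0.961, 0.001], [0.002, 0.001, -1.0]]
wrist_force: [0.8, 0.1, -4.1]
gripper_width: 0.0394
gripper_force: 30.0
```

>>> send_rows(
  offset=[
    [0.02,0.045,0],
    [0.02,0.045,0],
    [0.02,0.045,0],
    [0.02,0.045,0],
    [0.02,0.045,0],
  ],
  rotation=[
    [0,0,0],
    [0,0,0],
    [0,0,0],
    [0,0,0],
    [0,0,0],
  ],
)

```text
t: 5.87
tool_pos: [0.5045, -0.0048, 0.1317]
ee_rot: [[-0.961, 0.277, -0.002], [0.277, 0.961, 0.001], [0.002, -0.0, -1.0]]
wrist_force: [0.7, -0.3, -3.6]
gripper_width: 0.0395
gripper_force: 30.0
```

>>> send_rows(
  offset=[
    [0.02,0.045,0],
    [0.02,0.045,0],
    [0.02,0.045,0],
    [0.02,0.045,0],
    [0.02,0.045,0],
  ],
  rotation=[
    [0,0,0],
    [0,0,0],
    [0,0,0],
    [0,0,0],
    [0,0,0],
  ],
)

```text
t: 6.28
tool_pos: [0.4875, 0.1169, 0.1317]
ee_rot: [[-0.961, 0.277, -0.002], [0.277, 0.961, 0.0], [0.002, -0.001, -1.0]]
wrist_force: [1.0, -0.8, -3.2]
gripper_width: 0.0395
gripper_force: 30.0
```

>>> send_rows(
  offset=[
    [0,0,0],
    [0,0,0],
    [0,0,0],
    [0,0,0],
    [0,0,0],
  ],
  rotation=[
    [0,0,0],
    [0,0,0],
    [0,0,0],
    [0,0,0],
    [0,0,0],
  ],
)

```text
t: 6.7
tool_pos: [0.4891, 0.1145, 0.1325]
ee_rot: [[-0.961, 0.278, -0.0], [0.278, 0.961, -0.0], [0.0, -0.0, -1.0]]
wrist_force: [0.3, 0.0, -3.9]
gripper_width: 0.0395
gripper_force: 30.0
```

```bash
cat >> h.py <<'E'
y=np.radians(-16.25);X=np.array([np.cos(y),np.sin(y)]);N=np.array([-X[1],X[0]])
def jig(p): p=np.asarray(p)[...,:2]; return np.stack([p@X-.5123,p@N-.2475],-1)
E
python3 - <<'E'
from h import *
c=cap('wrist','w3.png'); 
s=bot.read_state(); print(s['tool_pos'],jig(s['tool_pos']),s['ee_rot'],s['wrist_force'],s['gripper_width'])
T=s['ee_rot']; print('yaw',np.degrees(np.arctan2(-T[1,0],-T[0,0])))
np.savez('w3.npz',W=pts(c),im=c['image'],**{k:c[k] for k in('camera_matrix','rvec','tvec')})
E
```

```text
[0.48909319 0.11455661 0.13257966] [-0.07480242 -0.00065748] [[-9.60506498e-01  2.78257378e-01 -3.13018759e-04]
 [ 2.78257407e-01  9.60506540e-01 -5.28427098e-05]
 [ 2.85952691e-04 -1.37855555e-04 -9.99999950e-01]] [ 0.12322868 -0.67948398 -3.97615773] 0.0394502647454283
yaw -16.15622951037604
```

View pics/w3.png

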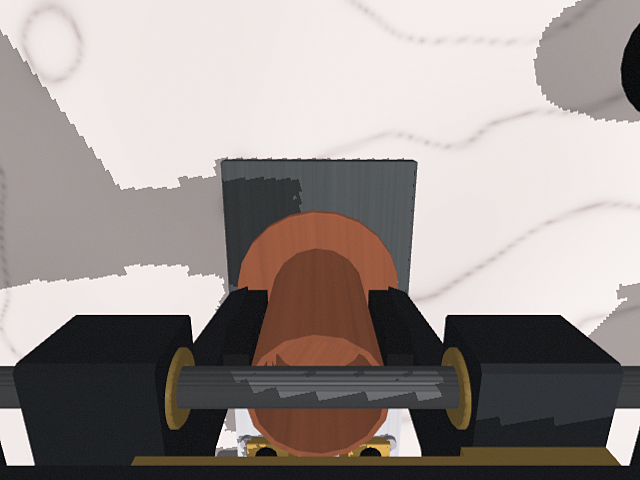

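The outlet hangs upright in the jaws. Its flange is centred near column 319 and the bed's edges at 221/417 are centred on the same column, so it is lined up laterally.

>>> send_rows(
  offset=[
    [0,0.001,0.03],
    [0,0,0.04],
    [0,0,0.04],
    [0,0,0.03],
    [0,0,0],
  ],
  rotation=[
    [0,0,0],
    [0,0,0],
    [0,0,0],
    [0,0,0],
    [0,0,0],
  ],
)

```text
t: 7.17
tool_pos: [0.488, 0.1151, 0.0604]
ee_rot: [[-0.961, 0.278, -0.005], [0.278, 0.961, -0.0], [0.005, -0.001, -1.0]]
wrist_force: [-0.6, -1.3, -3.9]
gripper_width: 0.0391
gripper_force: 30.0
```

>>> send_rows(
  offset=[
    [0,0,0.003],
    [0,0,0.003],
    [0,0,0],
    [0,0,0],
  ],
  rotation=[
    [0,0,0],
    [0,0,0],
    [0,0,0],
    [0,0,0],
  ],
)

```text
t: 7.5
tool_pos: [0.4896, 0.1156, 0.0605]
ee_rot: [[-0.961, 0.277, 0.002], [0.277, 0.961, 0.0], [-0.001, 0.0, -1.0]]
wrist_force: [-1.4, -0.4, -4.4]
gripper_width: 0.0391
gripper_force: 30.0
```

>>> send_rows(
  offset=[
    [0,0,0.002],
    [0,0,0.002],
    [0,0,0],
    [0,0,0],
  ],
  rotation=[
    [0,0,0],
    [0,0,0],
    [0,0,0],
    [0,0,0],
  ],
)

```text
t: 7.83
tool_pos: [0.4892, 0.1157, 0.0578]
ee_rot: [[-0.961, 0.277, 0.0], [0.277, 0.961, 0.0], [-0.0, 0.0, -1.0]]
wrist_force: [-0.6, 0.2, -3.7]
gripper_width: 0.039
gripper_force: 30.0
```

>>> send_rows(
  offset=[
    [0,0,0.002],
    [0,0,0.001],
    [0,0,0],
    [0,0,0],
  ],
  rotation=[
    [0,0,0],
    [0,0,0],
    [0,0,0],
    [0,0,0],
  ],
)

```text
t: 8.17
tool_pos: [0.4892, 0.1157, 0.0562]
ee_rot: [[-0.961, 0.277, -0.0], [0.277, 0.961, 0.0], [0.0, -0.0, -1.0]]
wrist_force: [-0.1, -0.2, -3.4]
gripper_width: 0.0394
gripper_force: 30.0
```

>>> send_rows(
  offset=[
    [0,0,0.001],
    [0,0,0],
    [0,0,0],
  ],
  rotation=[
    [0,0,0],
    [0,0,0],
    [0,0,0],
  ],
)

```text
t: 8.42
tool_pos: [0.4892, 0.1157, 0.0557]
ee_rot: [[-0.961, 0.277, -0.0], [0.277, 0.961, 0.0], [0.0, -0.0, -1.0]]
wrist_force: [0.4, 0.2, -3.9]
gripper_width: 0.0395
gripper_force: 30.0
```

>>> send_rows(
  offset=[
    [0,0,0.001],
    [0,0,0],
    [0,0,0],
  ],
  rotation=[
    [0,0,0],
    [0,0,0],
    [0,0,0],
  ],
)

```text
t: 8.67
tool_pos: [0.4892, 0.1157, 0.0552]
ee_rot: [[-0.961, 0.277, -0.0], [0.277, 0.961, 0.0], [0.0, -0.0, -1.0]]
wrist_force: [0.0, 0.2, -3.9]
gripper_width: 0.0396
gripper_force: 30.0
```

One more small step down to feel the bed.

>>> send_rows(
  offset=[
    [0,0,0.001],
    [0,0,0],
    [0,0,0],
  ],
  rotation=[
    [0,0,0],
    [0,0,0],
    [0,0,0],
  ],
)

```text
t: 8.92
tool_pos: [0.4892, 0.1157, 0.0551]
ee_rot: [[-0.961, 0.277, 0.0], [0.277, 0.961, -0.0], [-0.0, 0.0, -1.0]]
wrist_force: [-1.9, -0.9, 2.9]
gripper_width: 0.0392
gripper_force: 30.0
```

>>> send_rows(
  offset=[
    [0,0,0.0005],
    [0,0,0],
    [0,0,0],
  ],
  rotation=[
    [0,0,0],
    [0,0,0],
    [0,0,0],
  ],
)

```text
t: 9.17
tool_pos: [0.4892, 0.1157, 0.055]
ee_rot: [[-0.961, 0.277, 0.001], [0.277, 0.961, -0.0], [-0.001, 0.0, -1.0]]
wrist_force: [-2.8, -0.6, 7.5]
gripper_width: 0.0396
gripper_force: 30.0
```

```bash
python3 - <<'E'
from h import *
s=bot.read_state(); print(s['tool_pos'],jig(s['tool_pos']),s['wrist_force'],s['moment'])
E
```

```text
[0.48924315 0.11569084 0.05504339] [-0.07497584  0.0004734 ] [-2.7584813  -0.56166192  7.45544098] [-0.05334569  0.41729567 -0.01307057]
```

>>> send_rows(
  offset=[
    [0,-0.001,-0.0015],
    [-0.012,0,0],
    [-0.012,0,0],
    [-0.012,0,0],
    [-0.012,0,0],
  ],
  rotation=[
    [0,0,0],
    [0,0,0],
    [0,0,0],
    [0,0,0],
    [0,0,0],
  ],
)

```text
t: 9.58
tool_pos: [0.5129, 0.1083, 0.0551]
ee_rot: [[-0.961, 0.277, -0.0], [0.277, 0.961, 0.0], [0.0, 0.0, -1.0]]
wrist_force: [-1.1, 1.0, -2.7]
gripper_width: 0.0393
gripper_force: 30.0
```

>>> send_rows(
  offset=[
    [-0.006,0,0],
    [0,0,0],
    [0,0,0],
  ],
  rotation=[
    [0,0,0],
    [0,0,0],
    [0,0,0],
  ],
)

```text
t: 9.83
tool_pos: [0.5152, 0.1076, 0.0551]
ee_rot: [[-0.961, 0.277, 0.0], [0.277, 0.961, -0.0], [-0.0, 0.0, -1.0]]
wrist_force: [0.6, 0.6, -3.3]
gripper_width: 0.0394
gripper_force: 30.0
```

```bash
python3 - <<'E'
from h import *
c=cap('wrist','w4.png');cap('side','s4.png')
s=bot.read_state(); print(s['tool_pos'],jig(s['tool_pos']),s['wrist_force'],s['moment'])
E
```

```text
[0.51481139 0.10776644 0.05512468] [-4.82115741e-02  2.03159309e-05] [-0.4737999  -0.33278825 -3.51668658] [-0.00080263 -0.02491085  0.01422038]
```

View pics/w4.png

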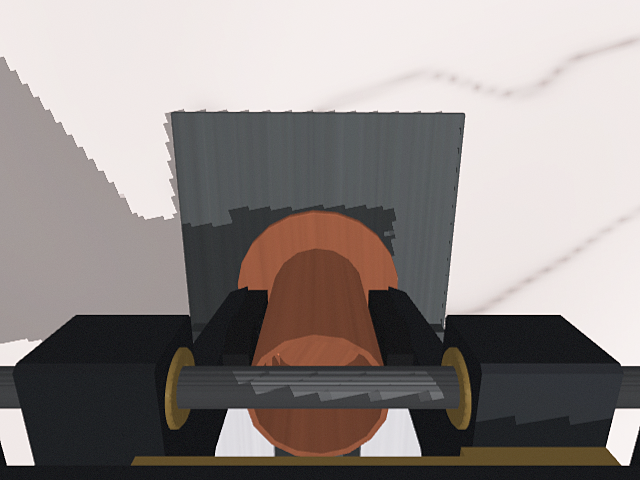

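The flange (240–398) is centred on the bed (172–464) to within about 0.5 mm, just before the plate. I'll slide it into the mouth.

>>> send_rows(
  offset=[
    [-0.006,0,0],
    [-0.006,0,0],
    [-0.006,0,0],
    [-0.006,0,0],
    [0,0,0],
  ],
  rotation=[
    [0,0,0],
    [0,0,0],
    [0,0,0],
    [0,0,0],
    [0,0,0],
  ],
)

```text
t: 10.35
tool_pos: [0.5273, 0.1042, 0.0552]
ee_rot: [[-0.961, 0.277, 0.001], [0.277, 0.961, -0.0], [-0.001, 0.0, -1.0]]
wrist_force: [-0.2, -0.1, -3.9]
gripper_width: 0.0394
gripper_force: 30.0
```

>>> send_rows(
  offset=[
    [-0.006,0,0],
    [-0.006,0,0],
    [-0.006,0,0],
    [-0.006,0,0],
    [0,0,0],
  ],
  rotation=[
    [0,0,0],
    [0,0,0],
    [0,0,0],
    [0,0,0],
    [0,0,0],
  ],
)

```text
t: 10.77
tool_pos: [0.5387, 0.1009, 0.0553]
ee_rot: [[-0.961, 0.277, 0.001], [0.277, 0.961, -0.0], [-0.001, 0.0, -1.0]]
wrist_force: [1.4, 0.1, -3.9]
gripper_width: 0.0397
gripper_force: 30.0
```

```bash
python3 - <<'E'
from h import *
s=bot.read_state(); f=s['wrist_force'];print(s['tool_pos'],jig(s['tool_pos']),f[:2]@X,f[:2]@N,f[2])
E
```

```text
[0.53874576 0.10088465 0.05525837] [-0.02330767  0.00011099] 1.289689718082594 0.45398643989945275 -3.89021099724063
```

>>> send_rows(
  offset=[
    [-0.005,0,0],
    [-0.005,0,0],
    [-0.005,0,0],
    [-0.005,0,0],
    [0,0,0],
  ],
  rotation=[
    [0,0,0],
    [0,0,0],
    [0,0,0],
    [0,0,0],
    [0,0,0],
  ],
)

```text
t: 11.18
tool_pos: [0.5482, 0.0981, 0.0553]
ee_rot: [[-0.961, 0.277, 0.001], [0.277, 0.961, -0.0], [-0.001, 0.0, -1.0]]
wrist_force: [-0.3, 0.4, -3.7]
gripper_width: 0.0391
gripper_force: 30.0
```

>>> send_rows(
  offset=[
    [-0.005,0,0],
    [-0.005,0,0],
    [-0.005,0,0],
    [-0.005,0,0],
    [0,0,0],
  ],
  rotation=[
    [0,0,0],
    [0,0,0],
    [0,0,0],
    [0,0,0],
    [0,0,0],
  ],
)

```text
t: 11.6
tool_pos: [0.5578, 0.0954, 0.0553]
ee_rot: [[-0.961, 0.277, 0.001], [0.277, 0.961, -0.0], [-0.001, 0.0, -1.0]]
wrist_force: [0.7, -0.6, -4.4]
gripper_width: 0.0394
gripper_force: 30.0
```

>>> send_rows(
  offset=[
    [-0.005,0,0],
    [-0.005,0,0],
    [-0.004,0,0],
    [0,0,0],
  ],
  rotation=[
    [0,0,0],
    [0,0,0],
    [0,0,0],
    [0,0,0],
  ],
)

```text
t: 11.93
tool_pos: [0.5645, 0.0934, 0.0553]
ee_rot: [[-0.961, 0.277, 0.0], [0.277, 0.961, -0.0], [-0.0, 0.0, -1.0]]
wrist_force: [0.1, 0.2, -4.2]
gripper_width: 0.0396
gripper_force: 30.0
```

```bash
python3 - <<'E'
from h import *
c=cap('side','s5.png'); cv2.imwrite('pics/s5c.png',cv2.resize(c['image'][190:280,220:360,::-1],None,fx=5,fy=5,interpolation=cv2.INTER_CUBIC))
s=bot.read_state(); f=s['wrist_force'];print(s['tool_pos'],jig(s['tool_pos']),f[:2]@X,f[:2]@N,f[2])
E
```

```text
[0.5642061  0.09352792 0.05521974] [0.00319416 0.0001727 ] -0.739936218555886 0.2872787569418941 -4.069711393818373
```

View pics/s5c.png

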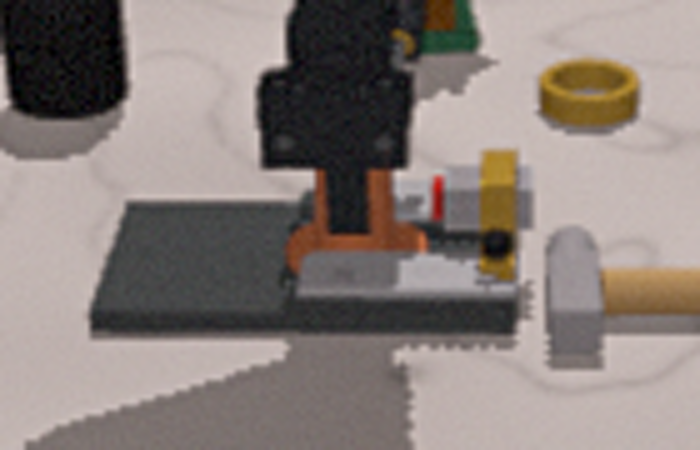

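The crop shows the flange under the plate, with the tube front at column 395, the red button at 435 and the nose at 445. That leaves about 20 mm to the button and 25 mm to the nose.

>>> send_rows(
  offset=[
    [-0.004,0,0],
    [-0.004,0,0],
    [-0.004,0,0],
    [-0.004,0,0],
    [-0.004,0,0],
  ],
  rotation=[
    [0,0,0],
    [0,0,0],
    [0,0,0],
    [0,0,0],
    [0,0,0],
  ],
)

```text
t: 12.4
tool_pos: [0.5739, 0.0907, 0.0553]
ee_rot: [[-0.961, 0.277, 0.0], [0.277, 0.961, 0.0], [-0.0, 0.0, -1.0]]
wrist_force: [-0.6, -0.0, -3.8]
gripper_width: 0.0394
gripper_force: 30.0
```

>>> send_rows(
  offset=[
    [-0.003,0,0],
    [-0.003,0,0],
    [-0.003,0,0],
    [-0.003,0,0],
    [0,0,0],
  ],
  rotation=[
    [0,0,0],
    [0,0,0],
    [0,0,0],
    [0,0,0],
    [0,0,0],
  ],
)

```text
t: 12.82
tool_pos: [0.5797, 0.0891, 0.0552]
ee_rot: [[-0.961, 0.277, 0.0], [0.277, 0.961, 0.0], [-0.0, 0.0, -1.0]]
wrist_force: [-0.1, -0.6, -4.1]
gripper_width: 0.0394
gripper_force: 30.0
```

>>> send_rows(
  offset=[
    [-0.002,0,0],
    [-0.002,0,0],
    [0,0,0],
  ],
  rotation=[
    [0,0,0],
    [0,0,0],
    [0,0,0],
  ],
)

```text
t: 13.07
tool_pos: [0.5815, 0.0885, 0.0553]
ee_rot: [[-0.961, 0.277, 0.0], [0.277, 0.961, -0.0], [-0.0, 0.0, -1.0]]
wrist_force: [1.2, -0.2, -4.0]
gripper_width: 0.0391
gripper_force: 30.0
```

```bash
cat > st.py <<'E'
from h import *
s=bot.read_state(); f=s['wrist_force'];print(s['t'],s['tool_pos'],jig(s['tool_pos']),f[:2]@X,f[:2]@N,f[2],s['moment'])
E
python3 st.py
```

```text
13.0667 [0.5814773  0.08854035 0.05525906] [0.02117104 0.00021736] 1.1645164881132233 0.17007294040568557 -3.964661472418257 [-0.01132766  0.03232994 -0.01353912]
```

>>> send_rows(
  offset=[
    [-0.001,0,0],
    [-0.001,0,0],
    [-0.001,0,0],
    [0,0,0],
  ],
  rotation=[
    [0,0,0],
    [0,0,0],
    [0,0,0],
    [0,0,0],
  ],
)

```text
t: 13.4
tool_pos: [0.5828, 0.0882, 0.0553]
ee_rot: [[-0.961, 0.277, 0.0], [0.277, 0.961, -0.0], [-0.0, 0.0, -1.0]]
wrist_force: [0.2, 0.8, -4.6]
gripper_width: 0.0393
gripper_force: 30.0
```

>>> send_rows(
  offset=[
    [-0.001,0,0],
    [-0.001,0,0],
    [0,0,0],
    [0,0,0],
  ],
  rotation=[
    [0,0,0],
    [0,0,0],
    [0,0,0],
    [0,0,0],
  ],
)

```text
t: 13.73
tool_pos: [0.5837, 0.0879, 0.0552]
ee_rot: [[-0.961, 0.277, -0.0], [0.277, 0.961, 0.0], [0.0, -0.0, -1.0]]
wrist_force: [0.3, 0.5, -2.8]
gripper_width: 0.0396
gripper_force: 30.0
```

```bash
cat >> st.py <<'E'
c=cap('side');cv2.imwrite('pics/s6c.png',cv2.resize(c['image'][190:280,220:360,::-1],None,fx=5,fy=5,interpolation=cv2.INTER_CUBIC))
m=c['image'][200:250,280:330].astype(int); r=(m[...,0]>120)&(m[...,1]<60)&(m[...,2]<60);print('red px',r.sum(),np.argwhere(r).mean(0)+[200,280])
E
python3 st.py
```

```text
13.7333 [0.58370945 0.08793888 0.05523212] [0.02348233 0.00026455] 0.18133163806931377 0.5455831624167988 -2.820834953526793 [0.01996398 0.08952118 0.02634094]
red px 7 [229.85714286 307.        ]
```

View pics/s6c.png

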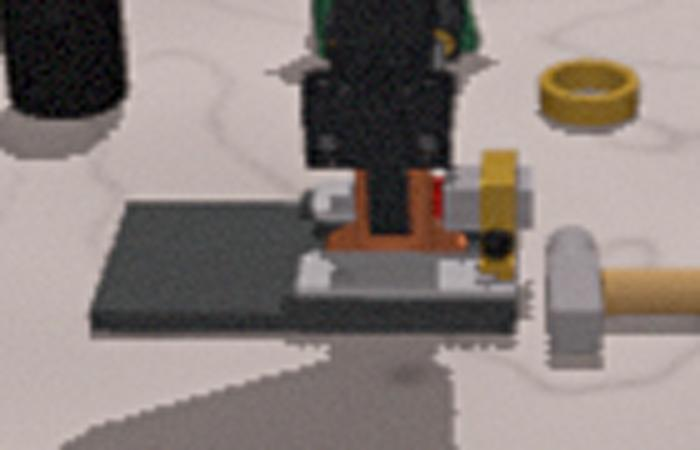

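>>> send_rows(
  offset=[
    [-0.001,0,0],
    [0,0,0],
    [0,0,0],
  ],
  rotation=[
    [0,0,0],
    [0,0,0],
    [0,0,0],
  ],
)

```text
t: 14.03
tool_pos: [0.5842, 0.0878, 0.0552]
ee_rot: [[-0.961, 0.277, -0.0], [0.277, 0.961, 0.0], [0.0, -0.0, -1.0]]
wrist_force: [-0.1, 0.5, -4.1]
gripper_width: 0.0392
gripper_force: 30.0
```

The tube front, at column 435, has just reached the button. The nose is roughly 5 mm further.

>>> send_rows(
  offset=[
    [-0.001,0,0],
    [-0.001,0,0],
    [-0.001,0,0],
    [0,0,0],
  ],
  rotation=[
    [0,0,0],
    [0,0,0],
    [0,0,0],
    [0,0,0],
  ],
)

```text
t: 14.37
tool_pos: [0.5858, 0.0873, 0.0552]
ee_rot: [[-0.961, 0.277, 0.0], [0.277, 0.961, -0.0], [-0.0, -0.0, -1.0]]
wrist_force: [0.6, 1.0, -3.8]
gripper_width: 0.0395
gripper_force: 30.0
```

>>> send_rows(
  offset=[
    [-0.001,0,0],
    [0,0,0],
    [0,0,0],
  ],
  rotation=[
    [0,0,0],
    [0,0,0],
    [0,0,0],
  ],
)

```text
t: 14.62
tool_pos: [0.5861, 0.0872, 0.0552]
ee_rot: [[-0.961, 0.277, -0.0], [0.277, 0.961, -0.0], [0.0, -0.0, -1.0]]
wrist_force: [-0.3, 0.1, -3.8]
gripper_width: 0.0393
gripper_force: 30.0
```

```bash
python3 st.py
```

```text
14.6167 [0.58612235 0.08722024 0.05524368] [0.02599993 0.00024982] -0.27640619054691284 -0.016962643304833283 -3.8289655819444057 [ 0.05205991  0.09748917 -0.00168494]
red px 0 [nan nan]st.py:4: RuntimeWarning: Mean of empty slice.
  m=c['image'][200:250,280:330].astype(int); r=(m[...,0]>120)&(m[...,1]<60)&(m[...,2]<60);print('red px',r.sum(),np.argwhere(r).mean(0)+[200,280])
  ret = um.true_divide(
```

>>> send_rows(
  offset=[
    [-0.001,0,0],
    [0,0,0],
    [0,0,0],
  ],
  rotation=[
    [0,0,0],
    [0,0,0],
    [0,0,0],
  ],
)

```text
t: 14.92
tool_pos: [0.5866, 0.0871, 0.0552]
ee_rot: [[-0.961, 0.277, 0.0], [0.277, 0.961, -0.0], [-0.0, -0.0, -1.0]]
wrist_force: [-0.1, -0.4, -4.0]
gripper_width: 0.0393
gripper_force: 30.0
```

>>> send_rows(
  offset=[
    [-0.001,0,0],
    [0,0,0],
    [0,0,0],
  ],
  rotation=[
    [0,0,0],
    [0,0,0],
    [0,0,0],
  ],
)

```text
t: 15.17
tool_pos: [0.5871, 0.0869, 0.0552]
ee_rot: [[-0.961, 0.277, -0.0], [0.277, 0.961, 0.0], [0.0, 0.0, -1.0]]
wrist_force: [-0.5, -0.3, -3.8]
gripper_width: 0.0391
gripper_force: 30.0
```

>>> send_rows(
  offset=[
    [-0.001,0,0],
    [0,0,0],
    [0,0,0],
  ],
  rotation=[
    [0,0,0],
    [0,0,0],
    [0,0,0],
  ],
)

```text
t: 15.42
tool_pos: [0.5876, 0.0868, 0.0552]
ee_rot: [[-0.961, 0.277, -0.0], [0.277, 0.961, 0.0], [0.0, -0.0, -1.0]]
wrist_force: [-0.3, 0.6, -4.0]
gripper_width: 0.0396
gripper_force: 30.0
```

>>> send_rows(
  offset=[
    [-0.001,0,0],
    [0,0,0],
    [0,0,0],
  ],
  rotation=[
    [0,0,0],
    [0,0,0],
    [0,0,0],
  ],
)

```text
t: 15.67
tool_pos: [0.5881, 0.0866, 0.0552]
ee_rot: [[-0.961, 0.277, -0.0], [0.277, 0.961, -0.0], [-0.0, -0.0, -1.0]]
wrist_force: [-0.2, -0.6, -4.2]
gripper_width: 0.0396
gripper_force: 30.0
```

>>> send_rows(
  offset=[
    [-0.001,0,0],
    [0,0,0],
    [0,0,0],
  ],
  rotation=[
    [0,0,0],
    [0,0,0],
    [0,0,0],
  ],
)

```text
t: 15.92
tool_pos: [0.5885, 0.0865, 0.0552]
ee_rot: [[-0.961, 0.277, -0.0], [0.277, 0.961, -0.0], [0.0, -0.0, -1.0]]
wrist_force: [-0.2, -0.5, -3.6]
gripper_width: 0.0394
gripper_force: 30.0
```

>>> send_rows(
  offset=[
    [-0.001,0,0],
    [0,0,0],
    [0,0,0],
  ],
  rotation=[
    [0,0,0],
    [0,0,0],
    [0,0,0],
  ],
)

```text
t: 16.17
tool_pos: [0.5888, 0.0865, 0.0552]
ee_rot: [[-0.961, 0.277, -0.001], [0.277, 0.961, 0.0], [0.001, -0.0, -1.0]]
wrist_force: [-2.3, -0.5, -3.0]
gripper_width: 0.0393
gripper_force: 30.0
```

>>> send_rows(
  offset=[
    [-0.0005,0,0],
    [0,0,0],
    [0,0,0],
  ],
  rotation=[
    [0,0,0],
    [0,0,0],
    [0,0,0],
  ],
)

```text
t: 16.42
tool_pos: [0.5888, 0.0864, 0.0552]
ee_rot: [[-0.961, 0.277, -0.001], [0.277, 0.961, 0.0], [0.001, -0.0, -1.0]]
wrist_force: [-3.6, 0.9, -1.1]
gripper_width: 0.0391
gripper_force: 30.0
```

```bash
python3 st.py 2>/dev/null
```

```text
16.4167 [0.58884986 0.08642567 0.05520899] [0.02884081 0.00025023] -3.7322606377762604 -0.14898105976113485 -1.1422691065321602 [ 0.10313849  0.67118411 -0.00474976]
red px 0 [nan nan]
```

>>> send_rows(
  offset=[
    [-0.0005,0,0],
    [-0.0005,0,0],
    [0,0,0],
    [0,0,0],
  ],
  rotation=[
    [0,0,0],
    [0,0,0],
    [0,0,0],
    [0,0,0],
  ],
)

```text
t: 16.8
tool_pos: [0.5889, 0.0864, 0.0552]
ee_rot: [[-0.961, 0.277, -0.002], [0.277, 0.961, 0.0], [0.002, -0.0, -1.0]]
wrist_force: [-7.4, 1.6, 1.2]
gripper_width: 0.0394
gripper_force: 30.0
```

```bash
python3 st.py 2>/dev/null
```

```text
16.8 [0.58888831 0.08642696 0.05518829] [0.02887737 0.00026222] -7.517065278259926 -0.5606237620296801 1.2258854925368685 [ 0.20020199  0.94987115 -0.04697516]
red px 0 [nan nan]
```

>>> send_rows(
  offset=[
    [-0.0006,0,0],
    [0,0,0],
    [0,0,0],
    [0,0,0],
    [0,0,0],
  ],
  rotation=[
    [0,0,0],
    [0,0,0],
    [0,0,0],
    [0,0,0],
    [0,0,0],
  ],
)

```text
t: 17.27
tool_pos: [0.5889, 0.0864, 0.0552]
ee_rot: [[-0.961, 0.277, -0.003], [0.277, 0.961, 0.0], [0.003, -0.0, -1.0]]
wrist_force: [-8.5, 1.9, 0.9]
gripper_width: 0.0395
gripper_force: 30.0
```

```bash
python3 st.py 2>/dev/null
```

```text
17.2667 [0.58890989 0.08641795 0.05517512] [0.02890061 0.00025961] -8.659049175616662 -0.595540208568528 0.9484873910273723 [ 0.26534072  1.23553644 -0.03487432]
red px 0 [nan nan]
```

>>> send_rows(
  offset=[
    [-0.0004,0,0],
    [0,0,0],
    [0,0,0],
    [0,0,0],
    [0,0,0],
  ],
  rotation=[
    [0,0,0],
    [0,0,0],
    [0,0,0],
    [0,0,0],
    [0,0,0],
  ],
)

```text
t: 17.73
tool_pos: [0.5889, 0.0864, 0.0552]
ee_rot: [[-0.961, 0.277, -0.003], [0.277, 0.961, 0.0], [0.003, -0.0, -1.0]]
wrist_force: [-8.7, 2.0, 2.1]
gripper_width: 0.0393
gripper_force: 30.0
```

>>> send_rows(
  offset=[
    [0,0,0],
    [0,0,0],
    [0,0,0],
    [0,0,0],
    [0,0,0],
  ],
  rotation=[
    [0,0,0],
    [0,0,0],
    [0,0,0],
    [0,0,0],
    [0,0,0],
  ],
)

```text
t: 18.15
tool_pos: [0.5889, 0.0864, 0.0552]
ee_rot: [[-0.961, 0.277, -0.003], [0.277, 0.961, 0.0], [0.003, -0.0, -1.0]]
wrist_force: [-8.7, 2.3, 2.1]
gripper_width: 0.0394
gripper_force: 30.0
```

>>> send_rows(
  offset=[
    [0,0,0],
    [0,0,0],
    [0,0,0],
    [0,0,0],
    [0,0,0],
  ],
  rotation=[
    [0,0,0],
    [0,0,0],
    [0,0,0],
    [0,0,0],
    [0,0,0],
  ],
)

```text
t: 18.57
tool_pos: [0.5889, 0.0864, 0.0552]
ee_rot: [[-0.961, 0.277, -0.003], [0.277, 0.961, 0.0], [0.003, -0.0, -1.0]]
wrist_force: [-9.0, 0.9, 1.5]
gripper_width: 0.0394
gripper_force: 30.0
```

>>> send_rows(
  offset=[
    [0,0,0],
    [0,0,0],
    [0,0,0],
    [0,0,0],
    [0,0,0],
  ],
  rotation=[
    [0,0,0],
    [0,0,0],
    [0,0,0],
    [0,0,0],
    [0,0,0],
  ],
)

```text
t: 18.98
tool_pos: [0.5889, 0.0864, 0.0552]
ee_rot: [[-0.961, 0.277, -0.003], [0.277, 0.961, 0.0], [0.003, -0.0, -1.0]]
wrist_force: [-9.0, 2.2, 1.2]
gripper_width: 0.0393
gripper_force: 30.0
```

```bash
python3 st.py 2>/dev/null
```

```text
18.9833 [0.5889161  0.08641031 0.05519627] [0.02890871 0.00025402] -9.211842190622141 -0.41891623722138815 1.2222612291307362 [ 0.32875679  1.30928035 -0.05243684]
red px 0 [nan nan]
```

View pics/s6c.png

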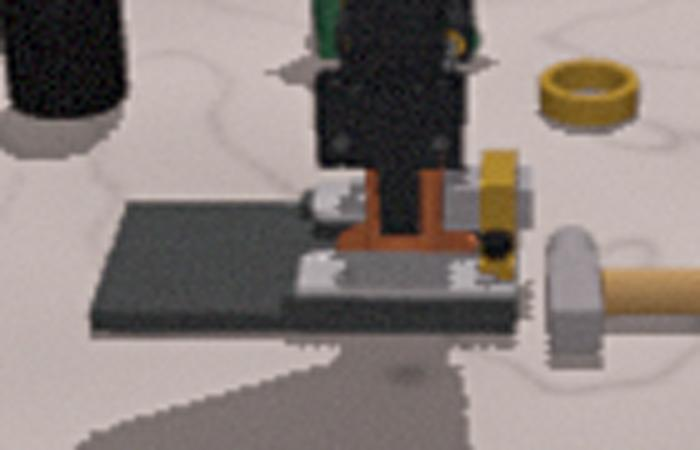

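The tube is on the nose with no red visible, the flange is under the plate, and the tool is holding about 9.2 N. I'll nudge it to about 10 N, hold it there, then let go.

>>> send_rows(
  offset=[
    [-0.0006,0,0],
    [0,0,0],
    [0,0,0],
    [0,0,0],
    [0,0,0],
  ],
  rotation=[
    [0,0,0],
    [0,0,0],
    [0,0,0],
    [0,0,0],
    [0,0,0],
  ],
)

```text
t: 19.45
tool_pos: [0.589, 0.0864, 0.0552]
ee_rot: [[-0.961, 0.277, -0.004], [0.277, 0.961, 0.001], [0.004, -0.001, -1.0]]
wrist_force: [-9.9, 1.6, 1.7]
gripper_width: 0.0396
gripper_force: 30.0
```

>>> send_rows(
  offset=[
    [0,0,0],
    [0,0,0],
    [0,0,0],
    [0,0,0],
    [0,0,0],
  ],
  rotation=[
    [0,0,0],
    [0,0,0],
    [0,0,0],
    [0,0,0],
    [0,0,0],
  ],
)

```text
t: 19.87
tool_pos: [0.589, 0.0864, 0.0552]
ee_rot: [[-0.961, 0.277, -0.004], [0.277, 0.961, 0.001], [0.004, -0.001, -1.0]]
wrist_force: [-10.7, 2.4, 2.5]
gripper_width: 0.0393
gripper_force: 30.0
```

>>> send_rows(
  offset=[
    [0,0,0],
    [0,0,0],
    [0,0,0],
    [0,0,0],
    [0,0,0],
  ],
  rotation=[
    [0,0,0],
    [0,0,0],
    [0,0,0],
    [0,0,0],
    [0,0,0],
  ],
)

```text
t: 20.28
tool_pos: [0.5889, 0.0864, 0.0552]
ee_rot: [[-0.961, 0.277, -0.004], [0.277, 0.961, 0.001], [0.004, -0.001, -1.0]]
wrist_force: [-10.0, 2.1, 2.0]
gripper_width: 0.0396
gripper_force: 30.0
```

>>> send_rows(
  offset=[
    [0,0,0],
    [0,0,0],
    [0,0,0],
    [0,0,0],
    [0,0,0],
  ],
  rotation=[
    [0,0,0],
    [0,0,0],
    [0,0,0],
    [0,0,0],
    [0,0,0],
  ],
)

```text
t: 20.7
tool_pos: [0.5889, 0.0864, 0.0552]
ee_rot: [[-0.961, 0.277, -0.004], [0.277, 0.961, 0.001], [0.004, -0.001, -1.0]]
wrist_force: [-9.8, 1.8, 1.8]
gripper_width: 0.0392
gripper_force: 30.0
```

```bash
python3 st.py 2>/dev/null
```

```text
20.7 [0.5889484  0.08639591 0.05519912] [0.02894374 0.00024923] -9.95658013564482 -1.0169948835919247 1.7551544902534477 [0.28167903 1.47395656 0.02777945]
red px 0 [nan nan]
```

>>> send_rows(
  offset=[
    [0.0005,0,0],
    [0.0005,0,0],
    [0,0,0],
    [0,0,0],
  ],
  rotation=[
    [0,0,0],
    [0,0,0],
    [0,0,0],
    [0,0,0],
  ],
)

```text
t: 21.08
tool_pos: [0.5889, 0.0864, 0.0552]
ee_rot: [[-0.961, 0.277, -0.003], [0.277, 0.961, 0.0], [0.003, -0.0, -1.0]]
wrist_force: [-8.4, 1.6, 1.5]
gripper_width: 0.0396
gripper_force: 30.0
```

>>> send_rows(
  offset=[
    [0,0,0],
    [0,0,0],
    [0,0,0],
    [0,0,0],
    [0,0,0],
  ],
  rotation=[
    [0,0,0],
    [0,0,0],
    [0,0,0],
    [0,0,0],
    [0,0,0],
  ],
  fingers=0.8,
)

```text
t: 21.5
tool_pos: [0.5905, 0.086, 0.0555]
ee_rot: [[-0.961, 0.277, 0.001], [0.277, 0.961, -0.0], [-0.001, 0.0, -1.0]]
wrist_force: [-0.9, -0.3, -0.3]
gripper_width: 0.0704
gripper_force: 0.0
```

>>> send_rows(
  offset=[
    [0,0,0],
    [0,0,0],
    [0,0,0],
    [0,0,0],
    [0,0,0],
  ],
  rotation=[
    [0,0,0],
    [0,0,0],
    [0,0,0],
    [0,0,0],
    [0,0,0],
  ],
)

```text
t: 21.92
tool_pos: [0.59, 0.0861, 0.0552]
ee_rot: [[-0.961, 0.277, -0.0], [0.277, 0.961, 0.0], [0.0, -0.0, -1.0]]
wrist_force: [0.3, 0.3, -0.2]
gripper_width: 0.0791
gripper_force: 0.0
```

```bash
python3 st.py 2>/dev/null
```

```text
21.9167 [0.59002131 0.08608676 0.05523028] [0.0300603  0.00025266] 0.2239481422688837 0.4182824165310812 -0.20799307184561908 [-0.01123052  0.03462993  0.0108803 ]
red px 0 [nan nan]
```

Released. I'll back straight up and look.

>>> send_rows(
  offset=[
    [0,0,-0.02],
    [0,0,-0.04],
    [0,0,-0.05],
    [0,0,-0.06],
    [0,0,-0.06],
  ],
  rotation=[
    [0,0,0],
    [0,0,0],
    [0,0,0],
    [0,0,0],
    [0,0,0],
  ],
)

```text
t: 22.38
tool_pos: [0.5897, 0.0861, 0.1721]
ee_rot: [[-0.961, 0.277, -0.0], [0.277, 0.961, -0.0], [0.0, -0.0, -1.0]]
wrist_force: [0.4, -0.5, 1.0]
gripper_width: 0.0794
gripper_force: 0.0
```

>>> send_rows(
  offset=[
    [0,0,-0.06],
    [0,0,-0.06],
    [0,0,-0.04],
    [0,0,0],
    [0,0,0],
  ],
  rotation=[
    [0,0,0],
    [0,0,0],
    [0,0,0],
    [0,0,0],
    [0,0,0],
  ],
)

```text
t: 22.8
tool_pos: [0.59, 0.0861, 0.2514]
ee_rot: [[-0.961, 0.277, 0.002], [0.277, 0.961, -0.0], [-0.002, 0.0, -1.0]]
wrist_force: [-1.0, -0.5, -0.1]
gripper_width: 0.0795
gripper_force: 0.0
```

```bash
python3 st.py 2>/dev/null; python3 - <<'E'
from h import *
W=pts(cap('wrist','w7.png')).reshape(-1,3)
j=jig(W);Q=j[(W[:,2]>.085)&(W[:,2]<.095)&(abs(j[:,0]-.029)<.03)&(abs(j[:,1])<.03)];print(len(Q),cv2.minEnclosingCircle(Q.astype(np.float32)))
E
```

```text
22.8 [0.59000348 0.08611022 0.25135498] [0.03003662 0.0002702 ] -0.8300857854410455 -0.7913894282831347 -0.06583724869102331 [-0.03607353  0.01677292 -0.03026288]
red px 0 [nan nan]
514 ((0.02953336387872696, -4.2339786887168884e-05), 0.02027120441198349)
```

View pics/s6c.png

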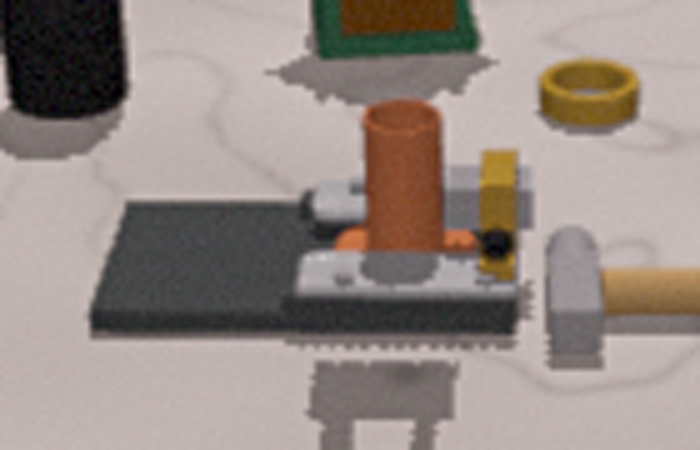

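The outlet stands upright on the nose with its flange under the plate. Its axis is at jig x of about 29 mm, as when pressed, and no red shows.

```bash
python3 -c "
from workcell import bot
print(bot.close_job())"
```

```text
the job is handed in; nothing more can be done
None
```

The job is handed in: the outlet stands upright with its flange under the plate, fully home on the stop. I leaned on it at about 10 N for over a second, then let go. The final picture shows no red, so the button appears to be held in.

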